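# Shut the pass-through gate of a packing table and drop its latch bar into the keeper

### The arm

A 6-joint arm with a two-finger parallel gripper is mounted at the origin on the work surface. World frame = base frame: x ahead of the robot, y to its left, z up, the work surface at z = 0. Lengths are in mm, angles in rad, forces in N, time in s.
With the tool pointing down it reaches from about 375 to 900 mm from the base axis. Payload 3.1 kg.
Tool frame: the origin (TCP) lies on the front face of the gripper's body, between the roots of the fingers; the fingertips stand 73 mm ahead of it and the grasp point (between the pads) lies 54 mm ahead of it; z points along the fingers, y is the line along which they close (so a half turn about z gives the same grasp; the last joint's range is limited). The gripper opens to 85 mm and grips with 20 to 120 N. Pads are 22 mm wide; open, the fingers measure 114 mm over their backs; the gripper's body (76 mm by 85 mm) begins 54 mm behind the grasp point. The pads swing forward as they close: fully open they stand 13 mm farther back than shut.
Start: joints at [-1.425, 0.527, 1.433, -0, 1.181, -0.178], TCP at [198.88, -592.49, 303.91] pointing down, gripper open.
Joint ranges: [-3.08, 3.08], [-0.75, 2.2], [0.22, 2.44], [-1.43, 4.57], [0, 2.65], [-2.85, 2.85]. Speed limits (rad/s): [2.79, 2.79, 3.14, 3.14, 3.14, 3.14].

### API

Orientations are given as a unit quaternion [x, y, z, w].
In Python, from workcell import r gives the robot as it stands. The module is installed in compiled form; this text tells all that it offers. Calls block until the motion is done:
- r.movep(position, orientation): joint-space move of the TCP to a pose.
- r.move_linear(position, attitude=None, feed=150, f_stop=None): straight line of the TCP; attitude=None keeps the orientation; feed is the mean speed in mm/s. With f_stop (N) it stops when the force on the tool has changed by that much, and returns True; else False.
- r.goto_joints(angles): joint-space move.
- r.move_gripper(opening, grip_force=None): finger opening in mm; grip_force is the grip in N (None keeps the last); returns when the fingers have stopped.
- r.wait(seconds).
- r.ik(position, orientation): joint angles nearest the present ones, or None.
- r.read_camera(name): name is "side" or "top"; returns a dict with "frame" (420x560x3 uint8, red, green, blue), "z_map" (420x560 float32, mm along the optical axis (not along the pixel's ray), 0 where there is no reading), "vertical_fov" (degrees; the focal length in pixels is half the picture's height over the tangent of half this angle, whatever the lens; pixels are square), "cx", "cy" (the principal point, pixels), "dist" ([k1, k2, p1, p2, k3] as OpenCV has them; the pictures are not rectified), "origin" and "attitude" of the camera in the world. Camera axes: x right, y down, z forward; pixel columns grow to the right and rows downward; lengths in mm; the calibration is good to about 2 mm. A picture is of the moment at which its call begins.
A pose or a line that the arm cannot do raises r.MotionError and nothing moves.
- r.close_job(): hands the job in; it is judged then, once.
Readings, each from a call of its own:
- r.get_time_s(): time.
- r.get_qpos(): joint angles.
- r.get_joint_velocities(): joint speeds.
- r.get_joint_efforts(): joint torques, N m.
- r.get_position(): TCP position.
- r.get_ee_rot(): TCP orientation.
- r.get_ft_force(): force on the tool from outside, world axes, zero at the start.
- r.get_torque(): the same for the moment, N m.
- r.get_grip_width(): finger opening in mm.
- r.get_grasp_force(): force on a finger pad.
Only numpy, scipy, OpenCV 4.12 (cv2) and the standard library are available. Lean on these libraries where they do the work, as an engineer would, in place of code of your own. Each camera call takes 0.05 s, during which the arm holds its last target. There are 200 camera calls.

### The job

Shut the sliding gate in the steel divider and latch it: lift the gate's latch bar by its black knob, carry it over the keeper's lip while you slide the gate shut against its springy seal, and let the bar's tooth down fully into the keeper's notch so that the gate stays shut by itself, then let go. The keeper is light and its exact place on its slotted bracket is not known, so feel for it gently (never more than about 18 N on it), and leave the ring-shaped treats lying around the divider where they are.

Things in the scene. Friction and masses are not known exactly. Their poses are not given: they have to be found in the camera images.
- divider: Low steel wall fixed to the table, 430 mm long (its y), 12 mm thick (its x), 95 mm high, with a 140 mm wide opening in the middle. Origin: on the table under the middle of the opening. Its y points in the gate's closing direction, its x out of the face that carries gate, latch bar and keeper, z up.
- gate (a joint): How far the gate has slid shut along the divider's +y, in m; 0 is fully open. Friction about 1 N, plus 4 N at 0.1 m/s. Latched, it stands between 0.093 and 0.127, depending on where the keeper's jaw is bolted. A shut gate that is not latched is pushed back open by its seal.
- gate_edge (a point): Middle of the closing edge of the gate, a flat aluminium panel 170 mm long, 72 mm high. From joint gate = 0.086 on, this edge presses on a rubber-faced spring seal on the divider: about 2 N at first contact, rising softly by 0.15 N per mm.
- latch (a joint): Angle of the latch bar in rad. 0: level, resting on its own stop, as far down as it goes (also its height when fully in the notch); grows as the bar's free end is lifted; at most 0.30. The bar falls by its own weight (about 0.35 kg).
- latch_pivot (a point): The latch bar's hinge point on the gate, 85 mm above the table, 32 mm out (+x) from the divider's mid-plane; it moves with the gate. Hinge axis: the divider's x. The steel bar (12 mm thick, 18 mm high) runs from it along the divider's +y, past the gate's closing edge.
- knob (a point): Middle of the black upright cylindrical knob (24 mm across, 35 mm tall) on the bar: grasp here from above. 125 mm from the hinge along the bar, 46 mm above the bar's middle line, 131 mm above the table when down. It turns with the bar: 0.15 rad of lift takes it 18 mm up and 8 mm back (divider's -y) if the gate stays still.
- tooth (a point): Middle of the underside of the square tooth (12 x 12 mm) under the bar's free end: 175 mm from the hinge along the bar, 31 mm below the bar's middle line, 54 mm above the table when down. Lifting by 0.15 rad brings its lower edge about 2.5 mm forward (divider's +y) if the gate stays still.
- keeper: Slotted keeper bracket fixed to the divider beyond the opening. Origin: at table height under the nominal middle of the notch, 32 mm out from the divider's mid-plane, 125 mm along its +y. It carries a steel jaw, bolted up to 14 mm either way along y from the nominal place, differently each time: this pose does not show where.
- notch_nominal (a point): Nominal middle of the jaw's notch, at lip height (true place up to 14 mm off along y). Jaw: front lip 6 mm thick, top 70 mm above the table; notch 15.5 mm wide; back plate, top 112 mm. The bar clears the lip from 0.10 rad up. A lifted tooth (0.15 rad) slid forward stops hard at the back plate; let down about its hinge from there, it enters the notch; play about 1.7 mm each way.
- treat0: Dark brown ring-shaped dried treat, 80 mm across, 22 mm high, lying near the divider, origin under its centre. Leave it alone.
- treat1: Another such ring treat, lying near the divider. Leave it alone.
- treat2: Another such ring treat, on the gate's side of the divider. Leave it alone.

How it is judged:
By the outcome, as a careful person would: the job done as asked, in the order asked, and still so for the second after the job is handed in, with the robot touching nothing.
It also fails if it takes over 72 s, if anything falls off the work surface, if the arm or the gripper's body presses on something with over 40 N, if the wrist force passes 120 N, or if a joint passes its speed limit or range.

## Working session

There is one attempt and no reset: what is moved stays moved. The work goes in short steps, each a Python script; the robot and the scene stay as the last script left them, time stands still between calls to the robot, and variables do not carry over. Pictures are saved under pics/ and viewed, at most 10 in all, crops included, and the job is handed in when it is done.

```bash
mkdir -p pics; cat > h.py <<'E'
import numpy as np, cv2
from scipy.spatial.transform import Rotation as R
from workcell import r
def cam(n):
    c=r.read_camera(n); h=c["frame"].shape[0]
    f=h/2/np.tan(np.radians(c["vertical_fov"])/2)
    c["K"]=np.array([[f,0,c["cx"]],[0,f,c["cy"]],[0,0,1]]); c["d"]=np.array(c["dist"],float)
    c["Rm"]=R.from_quat(c["attitude"]).as_matrix(); c["o"]=np.array(c["origin"]); return c
def rays(c,uv):
    p=cv2.undistortPoints(np.array(uv,float).reshape(-1,1,2),c["K"],c["d"])[:,0]
    return np.c_[p,np.ones(len(p))]@c["Rm"].T
def onplane(c,uv,z):
    d=rays(c,uv); return c["o"]+d*((z-c["o"][2])/d[:,2])[:,None]
def bydepth(c,uv):
    uv=np.array(uv,float).reshape(-1,2); d=rays(c,uv); z=np.array([c["z_map"][int(round(v)),int(round(u))] for u,v in uv])
    return c["o"]+d*z[:,None]
def cloud(c):
    v,u=np.mgrid[:420,:560]; d=rays(c,np.c_[u.ravel(),v.ravel()])
    P=c["o"]+d*c["z_map"].reshape(-1,1); P[c["z_map"].ravel()==0]=np.nan; return P.reshape(420,560,3)
def save(c,n): cv2.imwrite("pics/"+n,c["frame"][:,:,::-1])
E
python3 - <<'E'
from h import *
for n in("top","side"):
    c=cam(n); save(c,n+"1.png"); print(n,c["o"],c["Rm"][:,2],c["vertical_fov"],c["d"],(c["z_map"]>0).mean())
    np.save(n+"_cloud.npy",cloud(c)); 
print(r.get_ee_rot(),r.get_ft_force(),r.get_time_s())
E
```

```text
top [500.91473847   9.72428818 791.30554736] [ 0.09142176  0.00506707 -0.99579937] 46.4106295551884 [0.057648 0.       0.       0.       0.      ] 0.996062925170068
side [ 300.15212529 -425.49793381  481.04142491] [ 0.46444292  0.66148254 -0.58884092] 56.7770068783603 [-0.03035113  0.          0.          0.          0.        ] 0.9960884353741497
[ 9.86924031e-01  1.61183004e-01  1.69956025e-05 -9.97659328e-04] [ 0.32911385 -0.12308359  0.28230211] 0.1
```

View pics/top1.png

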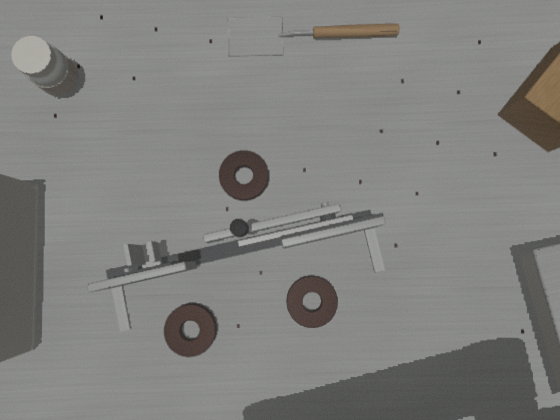

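View pics/side1.png

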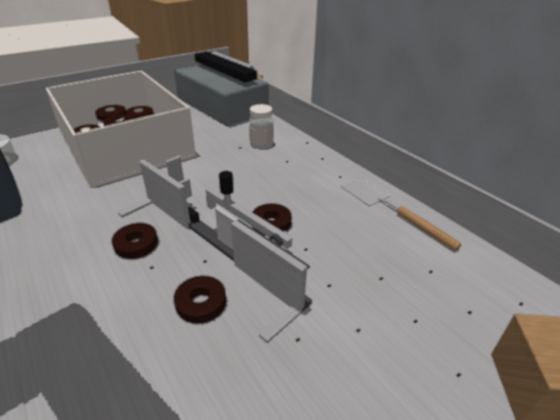

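Top view: knob at (239,228), gate bar from (325,212) to (206,238), divider wall from (90,287) to (384,220), keeper jaw near (127–155,252). Side view: knob at (226,182), treat behind the bar at (272,215), and the others at (135,240) and (200,299).

```bash
python3 - <<'E'
from h import *
t=cam("top"); s=cam("side"); Ct=cloud(t); Cs=cloud(s)
def blob(c,u,v,w=18):
    g=c["frame"].max(2); m=np.zeros_like(g); sub=(g[v-w:v+w,u-w:u+w]<40).astype(np.uint8); 
    m[v-w:v+w,u-w:u+w]=sub; n,l,st,ce=cv2.connectedComponentsWithStats(m)
    k=l[v,u]; return st[k],ce[k],l==k
for c,C,u,v in((t,Ct,239,228),(s,Cs,226,182)):
    st,ce,m=blob(c,u,v); P=C[m]; print(st,ce,np.nanmedian(P,0),np.nanpercentile(P,[5,95],axis=0).round(1).tolist())
# triangulate knob centre
a=blob(t,239,228)[1]; b=blob(s,226,182)[1]
d1=rays(t,[a])[0]; d2=rays(s,[b])[0]
x=np.linalg.lstsq(np.c_[d1,-d2],s["o"]-t["o"],rcond=None)[0]
print("tri",t["o"]+d1*x[0],s["o"]+d2*x[1])
# wall top: points z 88..100 in top cloud, dense in the area
Z=Ct[:,:,2]; v,u=np.mgrid[:420,:560]; roi=(u>80)&(u<395)&(v>195)&(v<340)
for lo,hi in((88,102),(60,86),(102,120)):
    m=roi&(Z>lo)&(Z<hi); n,l,st,ce=cv2.connectedComponentsWithStats(m.astype(np.uint8))
    for k in range(1,n):
        if st[k,4]>30:
            P=Ct[l==k]; (cx,cy),(w,h),an=cv2.minAreaRect(P[:,:2].astype(np.float32))
            print(lo,hi,st[k].tolist(),"z",np.median(P[:,2]).round(1),"rect",cv2.boxPoints(((cx,cy),(w,h),an)).round(1).tolist())
for uv in((244,176),(190,330),(312,301)): print(bydepth(t,[(uv[0]+17,uv[1])]),onplane(t,[uv],15))
E
python3 - <<'E'
import cv2
a=cv2.imread('pics/top1.png')[190:310,80:400]; b=cv2.imread('pics/side1.png')[140:320,120:320]
cv2.imwrite('pics/c1.png',cv2.resize(a,None,fx=2.5,fy=2.5,interpolation=3))
E
```

```text
[     0      0    560    420 235200] [279.5 209.5] [5.77106115e+02 1.18109659e+01 1.97589568e-01] [[284.3, -375.7, -2.2], [892.4, 399.9, 72.4]]
[220 172  12  22 236] [225.75       182.28813559] [539.0376319   58.78290988 136.50251205] [[532.7, 55.5, 117.9], [547.5, 68.9, 147.4]]
tri [562.10122785  11.35799894 161.9633682 ] [523.44922212  27.75418713 158.24806993]
88 102 [248, 202, 93, 31, 898] z 93.6 rect [[528.5999755859375, 55.20000076293945], [556.5999755859375, -78.0999984741211], [581.7000122070312, -72.9000015258789], [553.7000122070312, 60.5]]
88 102 [281, 213, 104, 35, 1256] z 94.2 rect [[514.5, 8.300000190734863], [544.2999877929688, -138.3000030517578], [560.9000244140625, -134.89999389648438], [531.0999755859375, 11.699999809265137]]
88 102 [203, 229, 31, 14, 246] z 93.6 rect [[524.2999877929688, 120.0999984741211], [532.7999877929688, 78.5], [544.5999755859375, 80.9000015258789], [536.0999755859375, 122.5]]
88 102 [130, 244, 7, 22, 64] z 94.8 rect [[495.29998779296875, 221.10000610351562], [495.6000061035156, 216.6999969482422], [525.4000244140625, 219.1999969482422], [52
[... 717 characters left out ...]
 217.10000610351562], [525.2000122070312, 223.39999389648438]]
60 86 [120, 262, 55, 14, 156] z 79.4 rect [[480.5, 242.89999389648438], [493.6000061035156, 169.1999969482422], [502.70001220703125, 170.89999389648438], [489.6000061035156, 244.5]]
102 120 [123, 244, 11, 22, 142] z 111.2 rect [[494.79998779296875, 223.10000610351562], [496.29998779296875, 215.8000030517578], [525.5, 221.39999389648438], [524.0999755859375, 228.8000030517578]]
[[629.49035756  39.66822405  24.27932043]] [[631.73792746  67.26124264  15.        ]]
[[392.97001558 127.18452696  26.15711549]] [[392.1311498  155.21946271  15.        ]]
[[431.4950409  -61.41577391  20.35377486]] [[431.602081   -35.41841766  15.        ]]
```

View pics/c1.png

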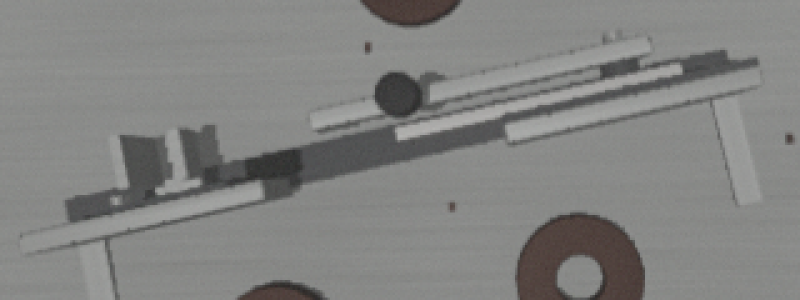

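The crop shows the knob at about (398,93), the bar level beneath it, the front lip at about (178,155) and the back plate at about (118,160). Measured wall yaw is about 0.200 rad. The jaw sits roughly 9 mm beyond nominal. Next I triangulate the knob and move above it.

```bash
cat >> h.py <<'E'
YAW=0.2003; ex=np.array([np.cos(YAW),np.sin(YAW),0]); ey=np.array([-np.sin(YAW),np.cos(YAW),0]); ez=np.array([0,0,1.])
R0=R.from_quat([np.cos(YAW/2),np.sin(YAW/2),0,0])
def loc(p): return np.array([ex@p,ey@p,p[2]])   # rotated (not shifted) divider coordinates
def wor(q): return ex*q[0]+ey*q[1]+ez*q[2]
E
python3 - <<'E'
from h import *
def knob(c,u,v,th,w=14):
    g=c["frame"].max(2); m=np.zeros(g.shape,np.uint8); m[v-w:v+w,u-w:u+w]=g[v-w:v+w,u-w:u+w]<th
    m=cv2.morphologyEx(m,cv2.MORPH_OPEN,np.ones((3,3),np.uint8))
    n,l,st,ce=cv2.connectedComponentsWithStats(m); k=l[v,u]; assert k; return st[k],ce[k],l==k
t=cam("top"); s=cam("side")
st,a,m=knob(t,239,228,60); P=cloud(t)[m]; print(st,a,"top z",np.nanmedian(P[:,2]))
ss,b,ms=knob(s,226,182,40); Q=cloud(s)[ms]
print(ss,b,"side mid",np.nanmedian(Q,0))
# two-view: top-face centre (top view), upper-end ellipse centre (side view: ~4 px below upper rim)
zt=np.nanpercentile(Q[:,2],97)
d1=rays(t,[a])[0]; 
for dv in (2,3,4):
    d2=rays(s,[(b[0],ss[1]+dv)])[0]
    x=np.linalg.lstsq(np.c_[d1,-d2],s["o"]-t["o"],rcond=None)[0]; p,q=t["o"]+d1*x[0],s["o"]+d2*x[1]; print("tri",p,q)
k=onplane(t,[a],148.5)[0]; print("knob",k,"loc",loc(k),"side zmax",zt)
print("wall loc",loc(np.array([479.3,214.9,95])))
p=np.r_[k[:2],185+70]
print(r.ik(p,R0.as_quat()))
E
```

```text
Traceback (most recent call last):
AssertionError
```

```bash
python3 - <<'E'
from h import *
def knob(c,u,v,th,w=14):
    g=c["frame"].max(2); m=np.zeros(g.shape,np.uint8); m[v-w:v+w,u-w:u+w]=g[v-w:v+w,u-w:u+w]<th
    m=cv2.morphologyEx(m,cv2.MORPH_OPEN,np.ones((3,3),np.uint8))
    n,l,st,ce=cv2.connectedComponentsWithStats(m); k=l[v,u]
    if not k: print(g[v-12:v+13:3,u-12:u+13:3]); raise SystemExit
    return st[k],ce[k],l==k
t=cam("top"); s=cam("side")
g=t["frame"].max(2); print(g[228,222:256])
st,a,m=knob(t,239,228,(int(g[228,239])+int(g[219,228]))//2); P=cloud(t)[m]; print(st,a,"top z",np.nanmedian(P[:,2]))
ss,b,ms=knob(s,226,182,40); Q=cloud(s)[ms]
print(ss,b,"side mid",np.nanmedian(Q,0))
d1=rays(t,[a])[0]; 
for dv in (2,3,4):
    d2=rays(s,[(b[0],ss[1]+dv)])[0]
    x=np.linalg.lstsq(np.c_[d1,-d2],s["o"]-t["o"],rcond=None)[0]; p,q=t["o"]+d1*x[0],s["o"]+d2*x[1]; print("tri",p,q)
k=onplane(t,[a],148.5)[0]; print("knob",k,"loc",loc(k),"side zmax",np.nanpercentile(Q[:,2],97))
print("wall loc",loc(np.array([479.3,214.9,95])))
print(r.ik(np.r_[k[:2],185+70],R0.as_quat()))
E
```

```text
[141 138 135 130 135 137 135 105  59  57  60  66  64  64  62  64  60  66
  62  61  62  64  64  65  54  48  62  96  93 115 161 162 161 163]
[230 219  23  18 328] [240.43292683 227.22865854] top z 146.1535754924211
[220 172  12  22 236] [225.75       182.28813559] side mid [538.88024437  58.76687169 136.5082036 ]
tri [541.29214417  63.28648469 148.73815026] [541.9874119   62.95306725 148.7540467 ]
tri [541.41896074  63.45471179 146.71998707] [541.96382448  63.19363992 146.73246296]
tri [541.54630634  63.62364067 144.69340494] [541.94005524  63.43513446 144.70243396]
knob [541.30710897  63.30633607 148.5       ] loc [543.08035982 -45.65962311 148.5       ] side zmax 147.6383948762751
wall loc [512.47454512 115.24036015  95.        ]
[-8.86841305e-02  4.85609413e-01  1.68433926e+00 -4.44089210e-16
  9.71643982e-01  1.28181220e+00]
```

```bash
python3 - <<'E'
from h import *
q=wor([543.5,-44.3,0]); k=q[:2]; print(k,r.get_time_s())
r.movep(np.r_[k,255],R0.as_quat())
r.move_gripper(60,30)
print(r.move_linear(np.r_[k,186],feed=80,f_stop=6), r.get_position(), r.get_ft_force())
c=cam("side"); save(c,"s2.png"); print(r.get_time_s())
E
```

```text
[541.4478441   64.72226915] 0.4
False [541.79496738  64.69285654 186.37842466] [ 0.58777801 -0.27418293  0.11702378]
4.4667
```

View pics/s2.png

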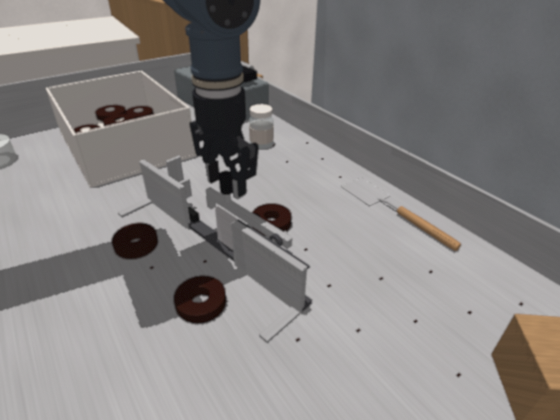

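The fingers straddle the knob at about (226,180). Next: grip it, then lift about the hinge.

```bash
cat >> h.py <<'E'
import json
def grip_state(): return json.load(open("g.json"))
def goto(dy,th,feed=40,f_stop=None):
    """Rigid motion of gripped bar: gate shifted dy from grip, turned th about its hinge."""
    g=grip_state(); p0=np.array(g["p"]); piv=np.array(g["piv"])
    rot=R.from_rotvec(ex*th); p=piv+rot.apply(p0-piv)+ey*dy
    return r.move_linear(p,(rot*R.from_quat(g["q"])).as_quat(),feed=feed,f_stop=f_stop)
def rep(s=""):
    f=r.get_ft_force(); print(s,"t%.1f"%r.get_time_s(),"loc",loc(np.array(r.get_position())).round(1),"F",loc(np.array(f)).round(1),"w%.1f g%.0f"%(r.get_grip_width(),r.get_grasp_force()),flush=True)
E
python3 - <<'E'
from h import *
r.move_gripper(15,40); rep("grip")
p=np.array(r.get_position()); L=loc(p)
piv=wor([L[0],L[1]-125,85])
json.dump(dict(p=p.tolist(),piv=piv.tolist(),q=list(map(float,r.get_ee_rot()))),open("g.json","w"))
for th in(0.05,0.1,0.16): goto(0,th,30); rep(th)
E
```

```text
grip t4.9 loc [543.7 -44.2 186.5] F [-1.1  1.1  4.7] w22.9 g39
0.05 t5.3 loc [543.6 -49.8 192.3] F [-0.1 -1.2 -2.1] w23.0 g39
0.1 t5.7 loc [543.6 -55.1 198.3] F [ 0.6 -0.7 -2.9] w22.7 g39
0.16 t6.2 loc [543.6 -62.  205. ] F [ 0.7  0.3 -1.8] w23.2 g39
```

```bash
python3 - <<'E'
from h import *
print(goto(55,0.16,60,12)); rep("55")
for d in(72,86): print(goto(d,0.16,25,8)); rep(d)
E
```

```text
False
55 t7.3 loc [543.7  -6.3 205.3] F [ 1.2  0.7 -2.3] w23.1 g40
False
72 t8.1 loc [543.6  10.2 205.2] F [ 0.4 -1.9 -3.2] w22.6 g39
False
86 t8.8 loc [543.7  23.6 205. ] F [ 0.3 -5.5 -5.3] w22.7 g39
```

```bash
python3 - <<'E'
from h import *
r.wait(.3); rep("still")
print(goto(112,0.16,8,5)); rep("hit"); r.wait(.3); rep("hit+")
E
```

```text
still t9.1 loc [543.7  23.6 205. ] F [ 0.6 -5.  -6. ] w23.0 g39
True
hit t11.0 loc [543.7  37.4 204.2] F [ 1.  -4.8 -3. ] w22.7 g40
hit+ t11.3 loc [543.7  36.8 203.8] F [ 0.8 -4.7 -1.7] w23.2 g40
```

```bash
python3 - <<'E'
from h import *
goto(97,0.15,20); r.wait(.2); rep("97")
for d in np.arange(97.5,103,0.5):
    h=goto(d,0.15,8,7); rep(d)
    if h or loc(np.array(r.get_ft_force()))[1]<-12: break
E
```

```text
97 t11.8 loc [543.7  36.  203.9] F [-0.5 -4.9 -4.2] w22.9 g40
97.5 t12.0 loc [543.7  36.2 203.8] F [ 0.  -5.6 -4.5] w22.9 g40
98.0 t12.3 loc [543.7  36.6 203.8] F [ 0.6 -6.7 -5.2] w22.9 g40
98.5 t12.5 loc [543.7  37.  203.8] F [ 1.4 -7.3 -5.8] w22.8 g40
99.0 t12.8 loc [543.7  37.5 203.7] F [ 1.4 -6.7 -5.3] w22.7 g40
99.5 t13.0 loc [543.7  38.  203.7] F [ 0.8 -7.3 -5.1] w22.9 g40
100.0 t13.3 loc [543.7  38.5 203.7] F [ 0.1 -6.6 -5.5] w23.1 g40
100.5 t13.5 loc [543.7  39.  203.7] F [ 0.3 -6.5 -4.3] w23.0 g40
101.0 t13.8 loc [543.7  39.3 203.7] F [-0.5 -7.6 -6.5] w23.2 g40
101.5 t14.0 loc [543.7  39.4 203.7] F [ 0.6 -9.9 -5.3] w23.1 g40
102.0 t14.3 loc [543.7  39.6 203.6] F [ 0.2 -9.9 -5.8] w23.1 g40
102.5 t14.5 loc [543.7  39.7 203.6] F [  0.1 -11.2  -5.2] w22.7 g40
```

Back plate felt at about y' = 39.3 (11 N in total, of which seal about 6.5 N). Next: lower about the hinge, nudging forward slightly to centre the tooth.

```bash
python3 - <<'E'
from h import *
goto(101,0.15,8); r.wait(.2); rep("back")
for th in(0.12,0.1,0.08,0.06,0.04,0.02,0.005):
    h=goto(101+0.8*(0.15-th)/0.15,th,15,7); rep(th)
    if h: break
E
```

```text
back t15.1 loc [543.7  39.2 203.7] F [ 0.1 -7.8 -5.9] w22.6 g40
0.12 t15.5 loc [543.7  43.  200.3] F [ 1.1 -7.9 -5.4] w22.8 g40
0.1 t15.9 loc [543.7  45.5 198.1] F [ 0.7 -8.2 -6.9] w23.0 g40
0.08 t16.3 loc [543.7  48.  195.8] F [ 1.6 -6.9 -6. ] w23.0 g40
0.06 t16.6 loc [543.7  50.4 193.5] F [ 0.5 -7.8 -5.7] w22.8 g40
0.04 t17.0 loc [543.7  52.7 191.2] F [ 1.3 -7.8 -5. ] w22.8 g40
0.02 t17.4 loc [543.7  55.  188.8] F [ 1.7 -6.5 -4.4] w22.8 g40
0.005 t17.7 loc [543.7  56.6 186.9] F [ 0.8 -6.7 -4.4] w22.6 g40
```

```bash
python3 - <<'E'
from h import *
print(goto(101.8,-0.006,10,6)); rep("down")
for d in(101,100,99,98): goto(d,-0.004,10); rep(d)
c=cam("side"); save(c,"s3.png")
E
python3 -c "
import cv2
a=cv2.imread('pics/s3.png')[100:310,100:320]
cv2.imwrite('pics/s3c.png',cv2.resize(a,None,fx=2.8,fy=2.8,interpolation=2))"
```

```text
True
down t17.9 loc [543.7  56.7 186.5] F [-0.5 -5.4  4.2] w22.9 g41
101 t18.2 loc [543.7  57.1 186.6] F [-0.7 -6.2 -0.1] w22.9 g40
100 t18.4 loc [543.7  56.1 186.5] F [ 0.4 -5.1  0.3] w22.8 g40
99 t18.7 loc [543.7  55.  186.5] F [ 0.7 -6.1  1.2] w22.8 g40
98 t18.9 loc [543.7  54.5 186.5] F [-1.  -2.7  3.6] w22.8 g41
```

View pics/s3c.png

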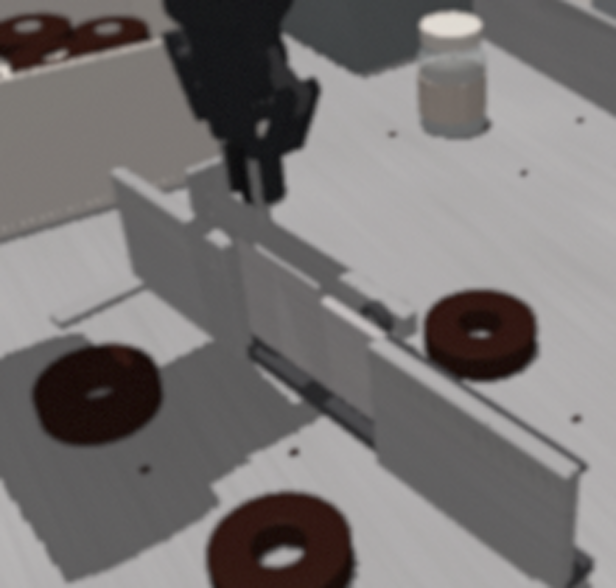

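Gate shut, the bar level at the keeper (crop (215,190)), and the treats untouched. The lip has now taken the seal's load. Release and retreat.

```bash
python3 - <<'E'
from h import *
goto(97.6,0,10); rep()
r.move_gripper(50); rep("open")
p=np.array(r.get_position()); r.move_linear(p+[0,0,100],feed=60); rep("up")
r.move_linear(p+[0,0,100]+[-30,-190,30],feed=150)
r.wait(.5)
t=cam("top"); save(t,"t4.png"); Z=cloud(t)
m=(Z[:,:,2]>88)&(Z[:,:,2]<120); 
for x,y in((0,56.),(0,30),(0,85)): 
    L=Z@np.c_[ex,ey,ez]; k=(abs(L[:,:,0]-544)<4)&(abs(L[:,:,1]-y)<4); print(y,np.median(L[k][:,2]))
E
python3 -c "
import cv2
a=cv2.imread('pics/t4.png')[150:360,60:400]
cv2.imwrite('pics/t4c.png',cv2.resize(a,None,fx=2.3,fy=2.3,interpolation=2))"
```

```text
t19.2 loc [543.6  54.2 186.6] F [0.4 2.  2.5] w22.8 g41
open t19.6 loc [543.4  53.4 186.3] F [-0.2 -0.3 -0.8] w49.9 g0
up t21.4 loc [543.3  53.4 285.9] F [ 0.  -0.6 -0.4] w49.7 g0
56.0 146.33088352678038
30 93.56204319136612
85 93.55107266359101
```

View pics/t4c.png

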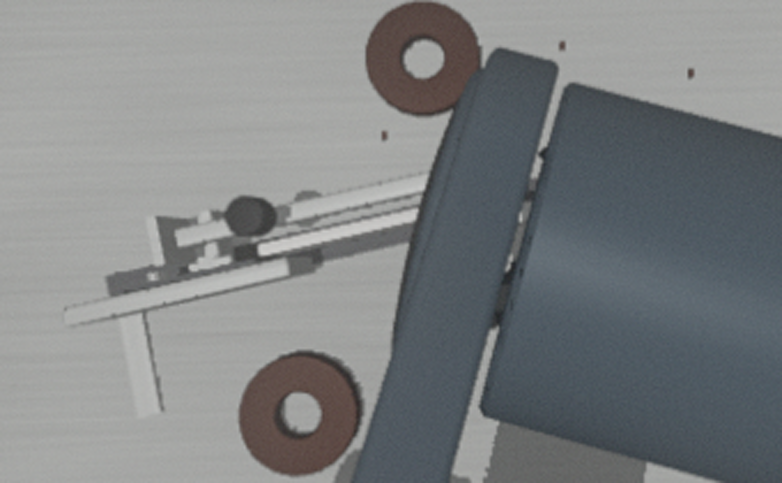

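The latch bar lies level (z 93.6 at both sampled points, the same as at rest). Its end sits between lip and back plate (crop (190,235)), and the gate is holding shut by itself.

```bash
python3 -c "
from workcell import r
print(r.close_job(), r.get_time_s())"
```

```text
the job is handed in; nothing more can be done
the job is handed in; nothing more can be done
```

The gate is shut and latched: the bar's tooth is fully down in the keeper's notch, the gate held shut after release, total tool force while feeling for the keeper peaked around 11 N by the readings, the gripper never went near the treats, and the job was handed in at roughly 24 s.

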